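# Shake a glue bottle on the touch mixer

## Robot

A 6-joint arm with a two-finger parallel gripper is mounted at the origin on a cart in front of the work surface, level with it; the furniture and walls round the work are solid. World frame = base frame: x ahead of the robot, y to its left, z up, the work surface at z = 0. Lengths are in mm, angles in degrees, forces in N, time in s.
With the tool pointing down it reaches from about 350 to 850 mm from the base axis. Payload 8.1 kg.
Tool frame: the origin (TCP) lies midway between the tips of the shut fingers; the grasp point (between the pads) lies 19 mm behind it (r.pinch_z is the distance from the TCP to the grasp point, in mm); z points along the fingers, y is the line along which they close (so a half turn about z gives the same grasp; the last joint's range is limited). The gripper opens to 85 mm and grips with 20 to 120 N. Pads are 22 mm wide; open, the fingers measure 114 mm over their backs; the gripper's body (76 mm by 85 mm) begins 54 mm behind the grasp point. The pads swing forward as they close: fully open they stand 13 mm farther back than shut.
Start: joints at [61.226, 7.471, 85.268, -0, 87.261, -4.893], TCP at [242.881, 548.647, 194.092] pointing down, gripper open.
Joint ranges: [-169.43, 169.43], [-51.17, 129.36], [1.28, 143.12], [-76.62, 256.62], [0, 156.53], [-152.29, 152.29]. Speed limits (degrees/s): [136.94, 136.94, 159.86, 180, 180, 180].

## Interface

Orientations are given as [roll, pitch, yaw] about the fixed x, y, z axes, in that order (R = Rz(yaw) Ry(pitch) Rx(roll)).
In Python, from bench import sensors, optics, job, r gives the robot as it stands.
- The arm moves only by the tool play_rows, never from a script. Its argument "motion" is a list that holds one entry, the list of rows, each a list of 6 numbers: the shift along the tool's x, y, z in cm, then the turn, a rotation vector about the tool's x, y, z in degrees. In form: [[[x, y, z, ax, ay, az], ...]]. A call has 1 to 5 rows; each row is the pose to reach, as a shift and turn from the pose commanded when the call began, along the tool's axes at that moment; what a row does not reach only later rows make up. A row lasts 1/10 s, in which the tool goes at most 50 mm and 8.59 degrees, less where a joint would pass 70% of its speed; a pose out of reach is approached as far as the arm can. A call with a gripper value outside its range is refused whole. "jaw" is the opening, from 0 (shut) to 1 (fully open), set as the call begins (left out, the last holds). The fingers move at their own pace and stop on an object; "squeeze" is the grip in N (left out, the last holds). Time passes only in rows, so rows that repeat a pose let the fingers close. It gives the time, the measured TCP pose, the force, the opening and the grip force at its end, in the units of the state.
- sensors.sense(): the state, without advancing time (a new reading comes with each control period).
- optics.snapshot(name): name is "side" or "top"; returns a dict with "pixels" (420x560x3 uint8, red, green, blue), "mtx" (3x3 intrinsics, pixels), "k1" (the pictures are not rectified: a ray, as slopes to the right and down, at radius r is drawn at 1 + k1 r^2 times it, then the intrinsics apply), "R" (3x3) and "t" (3): a world point X has camera coordinates R X + t. Camera axes: x right, y down, z forward; pixel columns grow to the right and rows downward; lengths in mm; the calibration is good to about 2 mm. A picture is of the moment at which its call begins. There is no depth.
- job.hand_in(): hands the job in; it is judged then, once.
The state is a dict: "time": time; "joint_pos": joint angles; "qd": joint speeds; "joint_efforts": joint torques, N m; "tool_pos": TCP position; "tcp_rot": TCP orientation; "ft_force": force on the tool from outside, world axes, zero at the start; "wrist_torque": the same for the moment, N m; "finger_gap": finger opening in mm; "grip_force": force on a finger pad.
Only numpy, scipy, OpenCV 4.12 (cv2) and the standard library are available. Lean on these libraries where they do the work, as an engineer would, in place of code of your own. Each camera call takes 0.05 s, during which the arm holds its last target. There are 200 camera calls.

## Task

Take the carton of spark plugs off the mixer's pad and lay it flat in the green tray. Then mix the glue bottle that stands on the rubber mat: hold it upright with its foot centred in the mixer's cup, press the sprung pad fully down with it and keep it down for about two seconds. Finally stand that bottle upright in the free pocket of the caddy and let go; do not shift or tip the two upright cartons, the oil bottle or the glue bottle already in the caddy.

Things in the scene. Friction and masses are not known exactly. Their poses are not given: they have to be found in the camera images.
- bottle: The glue bottle to be mixed, standing on the rubber mat: slim yellow round bottle, 145 mm tall, loose, 0.1 to 0.2 kg. Body 40 mm in diameter from the foot to 115 mm up, then a 28 mm cap. Origin at the centre of its foot, z up its axis.
- mixed_bottle: An identical yellow bottle already mixed, standing in one of the caddy's two pockets; leave it there. Origin at the centre of its foot, z up its axis.
- plug_pack: Carton of spark plugs, loose, about 0.24 kg, at the start lying flat on the rim of the mixer's cup: 52 (x) x 96 (y) x 34 (z) mm. Origin at the centre of its underside. Grasp across its 52 mm sides (its x axis).
- mixer: Touch mixer, heavy, fixed: grey case 130 (x) x 110 (y) mm, top at 58 mm, a collar 80 mm in diameter up to 66 mm, and in the middle the sprung pad. Origin at the centre of its underside. It stands turned by up to 0.6 rad.
- mixer_pad (a joint): Travel of the mixer's sprung pad straight down in m: 0 up, 0.008 fully down on its stop. The spring needs about 5 N to start and about 12 N at the stop; it comes up again when let go. The weight of a bottle or carton does not move it.
- pad_top (a point): Centre of the pad's upper face, moving with the pad (83 mm above the bench when up). The pad is a shallow round rubber cup: floor 50 mm in diameter, rim 4 mm higher than the floor and 58 mm across outside.
- green_box: Green open tray, fixed, 201 (x) x 285 (y) x 66 (z, outside) mm, walls 3 mm and floor 2 mm thick. Origin at the centre of its underside.
- caddy: Plywood caddy, fixed, 75 (x) x 135 (y) x 50 (z) mm, with two square pockets side by side along its y axis, their centres 32.5 mm either side of the middle, each 60 to 65 mm wide inside, floor 5 mm above the bench. Origin at the centre of its underside. One pocket holds the mixed bottle, the other is free.
- liner: Thin cork disc, 44 mm across and 2 mm thick, fixed on the floor of the caddy's free pocket, where the bottle belongs. Origin at the centre of the disc's underside, 5 mm above the bench, so the bottle's foot ends 7 mm above the bench.
- mat: Square black rubber mat, fixed, 180 x 180 x 4 mm; the bottle and two upright cartons stand on three of its corners, in any order. Origin at the centre of its underside.
- carton_a: One of two identical upright filter cartons on the mat, 51 (x) x 70 (y) mm, 122 mm tall, loose; leave alone. Origin at the centre of its foot.
- carton_b: The other upright filter carton on the mat, the same size; leave alone. Origin at the centre of its foot.
- oil_bottle: Tall oil bottle, 62 (x) x 98 (y) x 252 (z) mm, loose, standing between the mat and the mixer; leave alone. Origin at the centre of its foot.

How it is judged (in metres and radians):
On the way, in this order (a step that is already met when the one before it is completed fails the run):
1. the carton of spark plugs lies flat in the green tray, at rest and let go (x of plug_pack in the frame of green_box between -0.09 and 0.09 m and y of plug_pack in the frame of green_box between -0.13 and 0.13 m and height (world z) of plug_pack below 0.02 m and angle between plug_pack's own z axis and vertical below 0.15 rad and linear speed of plug_pack below 0.02 m/s and contact force between the fingers and plug_pack below 0.2 N), for 0.2 s.
2. the bottle, upright, held by the gripper and centred in the cup, keeps the pad fully down for 1.5 s (value of joint mixer_pad above 0.0062 m and contact force between bottle and mixer above 4 N and contact force between the fingers and bottle above 1 N and horizontal distance between bottle and pad_top below 0.01 m and angle between bottle's own z axis and vertical below 0.15 rad), for 1.5 s.
At the end, for the whole second after the job is handed in: The bottle stands upright (within 0.08 rad) on the floor of the caddy's free pocket, its axis within 17 mm of the cork disc's centre, and at rest; the carton of spark plugs lies flat (within 0.15 rad) on the floor inside the green tray, at rest; the mixer's pad is up again (within 2 mm) (horizontal distance between bottle and liner below 0.017 m and height (world z) of bottle below 0.012 m and angle between bottle's own z axis and vertical below 0.08 rad and linear speed of each of bottle, plug_pack below 0.02 m/s and x of plug_pack in the frame of green_box between -0.09 and 0.09 m and y of plug_pack in the frame of green_box between -0.13 and 0.13 m and height (world z) of plug_pack below 0.02 m and angle between plug_pack's own z axis and vertical below 0.15 rad and value of joint mixer_pad below 0.002 m); the robot touches nothing.
It fails at once if the first upright carton is shifted by more than 20 mm or tipped by more than 0.3 rad (distance of carton_a from where it was at the start of the episode above 0.02 m or angle between carton_a's own z axis and vertical above 0.3 rad).
It fails at once if the second upright carton is shifted by more than 20 mm or tipped by more than 0.3 rad (distance of carton_b from where it was at the start of the episode above 0.02 m or angle between carton_b's own z axis and vertical above 0.3 rad).
It fails at once if the oil bottle is shifted by more than 20 mm or tipped by more than 0.3 rad (distance of oil_bottle from where it was at the start of the episode above 0.02 m or angle between oil_bottle's own z axis and vertical above 0.3 rad).
It fails at once if the other glue bottle is shifted by more than 20 mm or tipped by more than 0.3 rad (distance of mixed_bottle from where it was at the start of the episode above 0.02 m or angle between mixed_bottle's own z axis and vertical above 0.3 rad).
It also fails if it takes over 72 s, if anything falls off the work surface, if the arm or the gripper's body presses on something with over 40 N, if the wrist force passes 120 N, or if a joint passes its speed limit or range.

## Working session

There is one attempt and no reset: what is moved stays moved. The work goes in short steps, Python scripts to look and compute and a tool call to move; the robot and the scene stay as the last step left them, time stands still between calls to the robot, and variables do not carry over. Pictures are saved under pics/ and viewed, at most 10 in all, crops included, and the job is handed in when it is done.

Besides the shell and the picture viewer there is one more tool, called after "Emit:" as name(argument=value, ...), one argument or row to a line, values as JSON. play_rows: Moves the arm, as the interface text tells. Its arguments: {"type":"object","properties":{"motion":{"type":"array","items":{"type":"array","items":{"type":"array","items":{"type":"number"}}}},"jaw":{"type":"number"},"squeeze":{"type":"number"}},"required":["motion"]}

```bash
mkdir -p pics; cat > h.py <<'E'
import numpy as np, cv2
from bench import sensors, optics, job, r
from scipy.spatial.transform import Rotation as Ro
def snap(n,f=None):
    s=optics.snapshot(n)
    if f: cv2.imwrite('pics/'+f,cv2.cvtColor(s['pixels'],cv2.COLOR_RGB2BGR))
    return s
def ray(s,uv):
    # returns cam centre, world dir
    K=np.array(s['mtx'],float); R=np.array(s['R']);t=np.array(s['t'])
    p=cv2.undistortPoints(np.array([[uv]],float),K,np.array([s['k1'],0,0,0,0.]))[0,0]
    return -R.T@t, R.T@np.array([p[0],p[1],1])
def onz(s,uv,z):
    c,d=ray(s,uv); return (c+d*(z-c[2])/d[2])
def proj(s,X):
    K=np.array(s['mtx'],float)
    rv=cv2.Rodrigues(np.array(s['R'],float))[0]
    return cv2.projectPoints(np.array(X,float).reshape(-1,1,3),rv,np.array(s['t'],float),K,np.array([s['k1'],0,0,0,0.]))[0][:,0]
E
python3 - <<'E'
from h import *
a=snap('top','t0.png');b=snap('side','s0.png')
for s in(a,b): print(-np.array(s['R']).T@s['t'],s['k1'],np.round(s['R'],2).tolist())
print(sensors.sense())
E
```

```text
[ 448.53824187    7.89303764 1394.386311  ] -0.13792771974810844 [[0.02, -1.0, 0.02], [-1.0, -0.02, -0.08], [0.08, -0.02, -1.0]]
[   78.13796991 -1057.28198769   691.35191037] -0.04870496966525007 [[0.92, -0.4, 0.0], [-0.19, -0.44, -0.88], [0.35, 0.81, -0.48]]
{'time': 0.1, 'joint_pos': array([ 6.12241360e+01,  7.51149052e+00,  8.53266117e+01, -5.23061686e-04,
        8.72600583e+01, -4.89243489e+00]), 'qd': array([-0.124405  , -0.06658998, -0.1746232 , -0.10189826, -0.00501517,
       -0.02673529]), 'joint_efforts': array([ 1.36351759e-03, -5.70955610e+01, -5.01940513e+01, -1.64196354e-04,
        8.14756961e-03,  8.42943132e-05]), 'tool_pos': array([242.62464649, 548.12558404, 193.10774247]), 'tcp_rot': array([-1.79902153e+02, -7.85113764e-03,  1.56116590e+02]), 'ft_force': array([-0.04531752,  0.39393929,  0.61502694]), 'wrist_torque': array([-0.00125397, -0.00701248, -0.00916477]), 'grip_force': 0.0, 'finger_gap': 85.03159431752339}
```

View pics/t0.png

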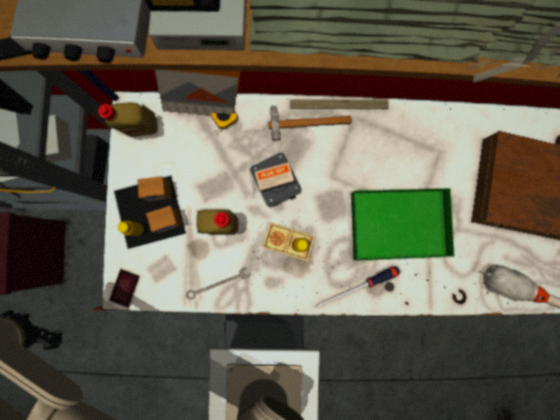

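View pics/s0.png

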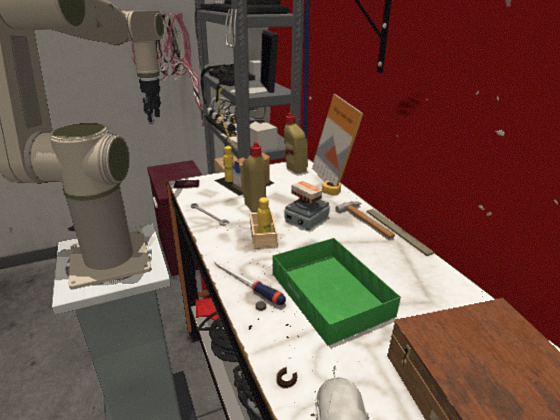

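The top view shows the bottle (cap ≈126,228), cartons (153,188) and (162,217), oil bottle (217,221), mixer with carton (274,178), caddy (289,240) with free pocket on the left, and tray (403,224). I'll enlarge this area next.

```bash
python3 - <<'E'
from h import *
a=snap('top')
im=cv2.cvtColor(a['pixels'],cv2.COLOR_RGB2BGR)
c=cv2.resize(im[140:270,110:330],None,fx=3.6,fy=3.6,interpolation=cv2.INTER_CUBIC)
cv2.imwrite('pics/t1.png',c)
hsv=cv2.cvtColor(im,cv2.COLOR_BGR2HSV)
def comps(n,lo,hi,box,z,mn=15):
    m=cv2.inRange(hsv,np.array(lo),np.array(hi)); mm=np.zeros_like(m); x0,y0,x1,y1=box; mm[y0:y1,x0:x1]=m[y0:y1,x0:x1]
    for q in cv2.findContours(mm,cv2.RETR_EXTERNAL,cv2.CHAIN_APPROX_NONE)[0]:
        if cv2.contourArea(q)<mn: continue
        rc=cv2.minAreaRect(q); 
        print(n,np.round(rc[0],1),cv2.contourArea(q),'ctr',np.round(onz(a,rc[0],z),0),[np.round(onz(a,p,z)[:2]).tolist() for p in cv2.boxPoints(rc)])
comps('green',(50,120,40),(75,255,255),(340,180,460,265),66)
comps('yellow',(22,170,120),(32,255,255),(100,200,330,265),145)
comps('pack white/orange',(0,0,0),(179,255,255),(0,0,1,1),0)
comps('mat',(0,0,0),(179,255,50),(105,170,195,255),4)
E
```

```text
green [402.2 223.6] 6484.0 ctr [ 523. -383.   66.] [[612.0, -237.0], [630.0, -527.0], [432.0, -534.0], [418.0, -246.0]]
yellow [300.5 244.5] 136.0 ctr [458. -88. 145.] [[474.0, -71.0], [475.0, -105.0], [441.0, -106.0], [440.0, -71.0]]
yellow [122.5 228. ] 71.5 ctr [490. 383. 145.] [[505.0, 396.0], [506.0, 372.0], [474.0, 371.0], [474.0, 395.0]]
yellow [208.6 221.9] 46.0 ctr [512. 155. 145.] [[523.0, 168.0], [529.0, 150.0], [500.0, 141.0], [494.0, 159.0]]
mat [149.4 211.6] 2493.5 ctr [545. 347.   4.] [[605.0, 457.0], [651.0, 289.0], [485.0, 240.0], [439.0, 406.0]]
```

View pics/t1.png

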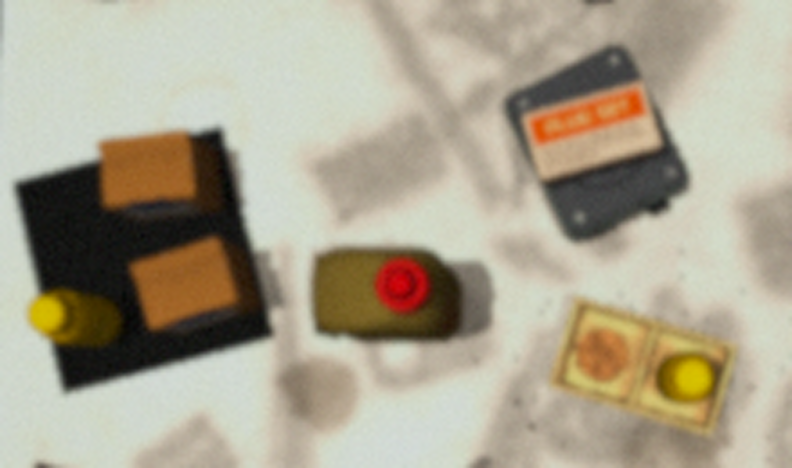

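The crop shows pack top-face corners at about (524,118), (647,83), (662,150), (538,180), the cork disc at (604,354), the glue cap at (47,314), and the mixer case corners. Two upright cartons stand close to the bottle, so its jaw yaw needs care.

```bash
python3 - <<'E'
from h import *
a=snap('top');b=snap('side')
P=lambda c:(110+(c[0]+.5)/3.6-.5,140+(c[1]+.5)/3.6-.5)
W=lambda c,z:onz(a,P(c),z)[:2]
def quad(n,cs,z):
    q=np.array([W(c,z) for c in cs]); print(n,'corners',np.round(q).tolist(),'c',np.round(q.mean(0),1),'edge yaw',[round(np.degrees(np.arctan2(*(q[(i+1)%4]-q[i])[::-1])),1) for i in range(4)],'len',[round(np.linalg.norm(q[(i+1)%4]-q[i])) for i in range(4)])
    return q.mean(0)
pk=quad('pack',[(524,118),(647,83),(662,150),(538,180)],121)
mx=quad('mixer',[(508,100),(622,46),(689,186),(577,241)],58)
cd=quad('caddy',[(576,298),(737,347),(712,433),(553,384)],50)
ln=W((604,354),7);print('liner',ln)
print('cap',W((48,314),145))
quad('cA',[(100,143),(190,131),(196,196),(104,206)],126)
quad('cB',[(130,265),(221,237),(241,300),(152,329)],126)
quad('oil',[(313,252),(440,249),(455,335),(313,332)],200)
print('oilcap',W((402,284),252))
# side view: yellow caps
im=cv2.cvtColor(b['pixels'],cv2.COLOR_RGB2BGR);hsv=cv2.cvtColor(im,cv2.COLOR_BGR2HSV)
m=cv2.inRange(hsv,(20,170,80),(35,255,255)); m[:,:200]=0;m[:130]=0;m[250:]=0
for q in cv2.findContours(m,cv2.RETR_EXTERNAL,cv2.CHAIN_APPROX_NONE)[0]:
    if cv2.contourArea(q)>15: print('side yellow',cv2.boundingRect(q))
for n,p,z in[('bottle',W((48,314),145),149),('pack',pk,121),('mixer',mx,58),('liner',ln,7),('mixed',W((690,378),145),150)]: print(n,proj(b,[*p,z]).round(1))
cv2.imwrite('pics/s1.png',cv2.resize(im[130:260,200:360],None,fx=4.5,fy=4.5,interpolation=cv2.INTER_CUBIC))
E
```

```text
pack corners [[649.0, 36.0], [678.0, -56.0], [628.0, -68.0], [603.0, 24.0]] c [639.6 -16. ] edge yaw [np.float64(-72.5), np.float64(-166.5), np.float64(105.1), np.float64(14.0)] len [96, 52, 96, 48]
mixer corners [[673.0, 50.0], [719.0, -39.0], [609.0, -94.0], [563.0, -7.0]] c [641.  -22.2] edge yaw [np.float64(-62.9), np.float64(-153.6), np.float64(117.5), np.float64(27.3)] len [100, 123, 98, 124]
caddy corners [[519.0, -7.0], [483.0, -134.0], [415.0, -116.0], [451.0, 10.0]] c [466.9 -61.8] edge yaw [np.float64(-105.7), np.float64(164.7), np.float64(74.1), np.float64(-13.7)] len [132, 70, 130, 70]
liner [476.12140393 -30.97478302]
cap [492.90219478 382.32490902]
cA corners [[623.0, 354.0], [633.0, 286.0], [584.0, 280.0], [575.0, 349.0]] c [604.1 317.3] edge yaw [np.float64(-81.3), np.float64(-172.2), np.float64(97.4), np.float64(6.4)] len [69, 49, 70, 48]
cB corners [[532.0, 327.0], [554.0, 260.0], [508.0, 243.0], [484.0, 309.0]] c [519.5 284.6] edge yaw [np.float64(-71.6), np.float64(-160.2), np.float64(109.4), np.float64(21.4)] len [71, 50, 70, 51]
oil corners [[539.0, 180.0], [543.0, 91.0], [483.0, 79.0], [483.0, 178.0]] c [512.1 131.6] edge yaw [np.float64(-87.3), np.float64(-168.6), np.float64(90.1), np.float64(1.9)] len [89, 61, 99, 56]
oilcap [514.94558298 111.79900885]
side yellow (258, 199, 12, 34)
side yellow (323, 183, 17, 11)
side yellow (224, 146, 9, 36)
bottle [[227.4 146.3]]
pack [[305.6 186.5]]
mixer [[306.1 203.8]]
liner [[262.1 227.9]]
mixed [[262.9 198.1]]
```

View pics/s1.png

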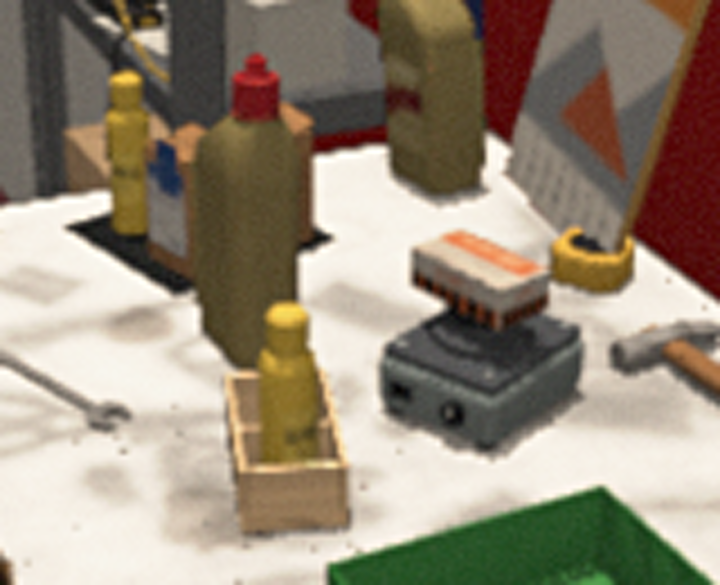

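The side view agrees with the top estimates to about 1 px; the pack lies across the cup at about (305,187). Next I write a move planner and go above the pack, passing over the oil bottle.

```bash
cat >> h.py <<'E'
def plan(wps, start=None):
    """wps: list of (x,y,z,yaw,rows). prints calls of <=5 rows, tool pointing down; start=(x,y,z,yaw) commanded"""
    if start is None:
        s=sensors.sense(); start=(*s['tool_pos'],s['tcp_rot'][2])
    p=np.array(start,float); poses=[]
    for w in wps:
        q=np.array(w[:4],float); dy=(q[3]-p[3]+180)%360-180; q[3]=p[3]+dy
        poses+= [p+(q-p)*(i+1)/w[4] for i in range(w[4])]; p=q
    b=np.array(start,float)
    for k in range(0,len(poses),5):
        out=[]
        c,s_=np.cos(np.radians(b[3])),np.sin(np.radians(b[3]))
        for o in poses[k:k+5]:
            d=o-b; v=[c*d[0]+s_*d[1],s_*d[0]-c*d[1],-d[2]]
            out.append([round(x/10,1) for x in v]+[0,0,round(-d[3],1)])
        print(str(out).replace(' ',''))
        b=poses[min(k+4,len(poses)-1)]
E
python3 - <<'E'
from h import *
plan([(380,354,310,139,5),(510,165,310,123,5),(640,-16,230,106,5)],(242.9,548.6,194.1,156.1))
E
```

```text
[[np.float64(-4.1),np.float64(-2.4),np.float64(-2.3),0,0,np.float64(3.4)],[np.float64(-8.2),np.float64(-4.9),np.float64(-4.6),0,0,np.float64(6.8)],[np.float64(-12.3),np.float64(-7.3),np.float64(-7.0),0,0,np.float64(10.3)],[np.float64(-16.3),np.float64(-9.8),np.float64(-9.3),0,0,np.float64(13.7)],[np.float64(-20.4),np.float64(-12.2),np.float64(-11.6),0,0,np.float64(17.1)]]
[[np.float64(-4.4),np.float64(-1.1),np.float64(-0.0),0,0,np.float64(3.2)],[np.float64(-8.9),np.float64(-2.3),np.float64(-0.0),0,0,np.float64(6.4)],[np.float64(-13.3),np.float64(-3.4),np.float64(-0.0),0,0,np.float64(9.6)],[np.float64(-17.8),np.float64(-4.6),np.float64(-0.0),0,0,np.float64(12.8)],[np.float64(-22.2),np.float64(-5.7),np.float64(-0.0),0,0,np.float64(16.0)]]
[[np.float64(-4.5),np.float64(0.2),np.float64(1.6),0,0,np.float64(3.4)],[np.float64(-8.9),np.float64(0.4),np.float64(3.2),0,0,np.float64(6.8)],[np.float64(-13.4),np.float64(0.6),np.float64(4.8),0,0,np.float64(10.2)],[np.float64(-17.8),np.float64(0.8),np.float64(6.4),0,0,np.float64(13.6)],[np.float64(-22.3),np.float64(1.0),np.float64(8.0),0,0,np.float64(17.0)]]
```

Emit:
play_rows(
  motion=[
    [[-4.1,-2.4,-2.3,0,0,3.4],[-8.2,-4.9,-4.6,0,0,6.8],[-12.3,-7.3,-7.0,0,0,10.3],[-16.3,-9.8,-9.3,0,0,13.7],[-20.4,-12.2,-11.6,0,0,17.1]],
  ],
  jaw=1,
)

```text
time: 0.75
tool_pos: [373.0, 363.6, 304.7]
tcp_rot: [180.0, 0.0, 138.9]
ft_force: [1.4, -0.5, -0.2]
finger_gap: 85.4
grip_force: 0.0
```

Emit:
play_rows(
  motion=[
    [[-4.4,-1.1,0,0,0,3.2],[-8.9,-2.3,0,0,0,6.4],[-13.3,-3.4,0,0,0,9.6],[-17.8,-4.6,0,0,0,12.8],[-22.2,-5.7,0,0,0,16]],
  ],
)

```text
time: 1.25
tool_pos: [503.4, 174.7, 303.8]
tcp_rot: [180.0, 0.0, 122.9]
ft_force: [1.6, 0.0, -0.5]
finger_gap: 85.4
grip_force: 0.0
```

Emit:
play_rows(
  motion=[
    [[-4.5,0.2,0.5,0,0,3.4],[-8.9,0.4,2,0,0,6.8],[-13.4,0.6,4,0,0,10.2],[-17.8,0.8,6,0,0,13.6],[-22.3,1.0,8,0,0,17]],
  ],
)

```text
time: 1.75
tool_pos: [633.4, -6.6, 223.0]
tcp_rot: [180.0, -0.0, 105.9]
ft_force: [0.2, 0.8, 0.3]
finger_gap: 85.4
grip_force: 0.0
```

```bash
sed -i 's/round(x\/10,1)/float(round(x\/10,1))/; s/round(-d\[3\],1)/float(round(-d[3],1))/' h.py; python3 - <<'E'
from h import *
b=snap('side');a=snap('top')
c=[cv2.resize(cv2.cvtColor(b['pixels'],cv2.COLOR_RGB2BGR)[120:250,240:370],None,fx=3,fy=3,interpolation=cv2.INTER_CUBIC),cv2.resize(cv2.cvtColor(a['pixels'],cv2.COLOR_RGB2BGR)[120:250,210:340],None,fx=3,fy=3,interpolation=cv2.INTER_CUBIC)]
cv2.imwrite('pics/p2.png',np.hstack(c))
s=sensors.sense();print(s['tool_pos'],s['tcp_rot'],s['qd'].round(1))
for z in(93,115):print(proj(b,[640,-16,z]),proj(a,[640,-16,z]))
plan([(640,-16,87,106,4)],(640,-16,230,106))
E
```

```text
[632.07213872  -9.91364352 217.80810513] [-1.79568841e+02 -6.22932077e-02  1.05628223e+02] [ 3.7 -4.1  0.5  2.   3.2 -0.2]
[[305.40600115 193.9352084 ]] [[274.10228658 177.84302083]]
[[305.67193553 188.06476431]] [[274.2761236  176.66696105]]
[[0.0,0.0,3.6,0,0,-0.0],[0.0,0.0,7.2,0,0,-0.0],[0.0,0.0,10.7,0,0,-0.0],[0.0,0.0,14.3,0,0,-0.0]]
```

View pics/p2.png

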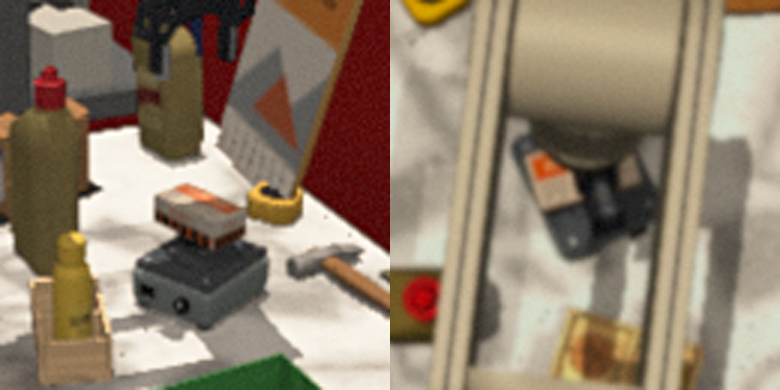

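The gripper hangs above the pack (side ≈ (306,190) px), still settling. I descend partway and check the steady pose.

Emit:
play_rows(
  motion=[
    [[0,0,3,0,0,0],[0,0,6,0,0,0],[0,0,6,0,0,0],[0,0,6,0,0,0],[0,0,6,0,0,0]],
  ],
)

```text
time: 2.35
tool_pos: [633.7, -4.8, 166.4]
tcp_rot: [179.8, 0.1, 106.1]
ft_force: [-0.1, 0.4, -0.1]
finger_gap: 85.5
grip_force: 0.0
```

Emit:
play_rows(
  motion=[
    [[0,0,0,0,0,0],[0,0,0,0,0,0]],
  ],
)

```text
time: 2.55
tool_pos: [633.5, -4.9, 165.6]
tcp_rot: [179.9, 0.1, 106.0]
ft_force: [-0.1, 0.1, 0.3]
finger_gap: 85.4
grip_force: 0.0
```

Emit:
play_rows(
  motion=[
    [[-1.2,0.3,1,0,0,0],[-1.2,0.3,3.5,0,0,0],[-1.2,0.3,6,0,0,0],[-1.2,0.3,7.8,0,0,0],[-1.2,0.3,7.8,0,0,0]],
  ],
)

```text
time: 3.05
tool_pos: [636.2, -16.2, 81.3]
tcp_rot: [-179.6, -0.1, 106.0]
ft_force: [-1.9, 0.4, -0.8]
finger_gap: 85.4
grip_force: 0.0
```

Emit:
play_rows(
  motion=[
    [[0,0,0,0,0,0],[0,0,0,0,0,0],[0,0,0,0,0,0],[0,0,0,0,0,0],[0,0,0,0,0,0]],
  ],
  jaw=0.35,
  squeeze=40,
)

```text
time: 3.55
tool_pos: [639.2, -15.7, 86.5]
tcp_rot: [179.9, 0.0, 106.0]
ft_force: [0.3, -0.3, -0.8]
finger_gap: 30.1
grip_force: 0.0
```

Emit:
play_rows(
  motion=[
    [[0,0,0,0,0,0],[0,0,0,0,0,0],[0,0,0,0,0,0]],
  ],
)

```text
time: 3.85
tool_pos: [638.7, -15.7, 85.8]
tcp_rot: [-180.0, 0.0, 106.0]
ft_force: [-0.7, 0.4, 0.1]
finger_gap: 29.9
grip_force: 0.0
```

The fingers met nothing, so I look.

```bash
python3 - <<'E'
from h import *
b=snap('side');a=snap('top')
c=[cv2.resize(cv2.cvtColor(s['pixels'],cv2.COLOR_RGB2BGR)[y:y+100,x:x+100],None,fx=4,fy=4,interpolation=cv2.INTER_CUBIC) for s,x,y in((b,255,140),(a,220,130))]
cv2.imwrite('pics/p3.png',np.hstack(c))
E
```

```text
(no output)
```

View pics/p3.png

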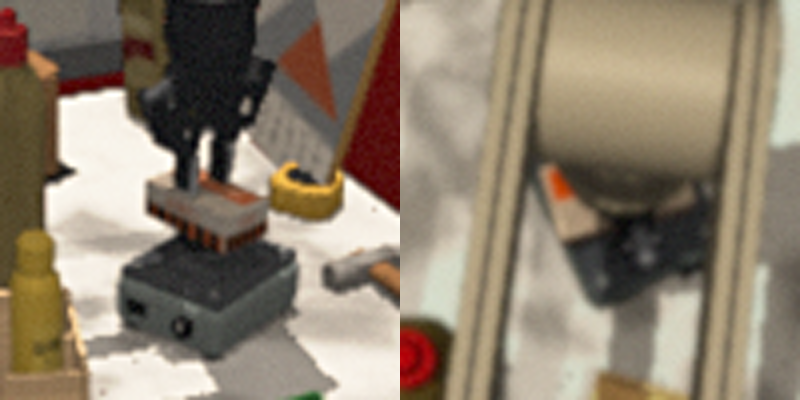

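The finger tips seem to end on the pack's top face (side crop ≈ (203,190)), about 30 mm higher than the reported TCP. I check the reported TCP against the pictures.

```bash
python3 - <<'E'
from h import *
b=snap('side');a=snap('top')
s=sensors.sense();print(s['tool_pos'].round(1),s['joint_pos'].round(2),s['tcp_rot'].round(1),r.pinch_z,s['ft_force'])
print('start proj',proj(b,[242.9,548.6,194]),proj(a,[242.9,548.6,194]))
print('now',proj(b,s['tool_pos']),proj(a,s['tool_pos']))
# dark finger blob in the side view now; rays
p,d=ray(b,(305.5,187.5)); q,e=ray(a,(280,189.5))
A=np.array([d,-e]).T; t=np.linalg.lstsq(A,q-p,rcond=None)[0]; print('tri',p+d*t[0],q+e*t[1])
im=cv2.cvtColor(cv2.imread('pics/s0.png'),cv2.COLOR_BGR2RGB)[:, :, ::-1]
c1=cv2.resize(cv2.imread('pics/s0.png')[60:160,100:200],None,fx=4,fy=4)
c2=cv2.resize(cv2.imread('pics/t0.png')[280:380,0:100],None,fx=4,fy=4)
cv2.imwrite('pics/p4.png',np.hstack([c1,c2]))
E
```

```text
[638.7 -15.7  85.7] [ -6.01  17.47  85.3   -0.    77.23 -22.02] [-180.   -0.  106.] 18.700000000000003 [-0.12323464 -0.27353021  0.41895647]
start proj [[155.92904684 131.19327829]] [[ 51.46566425 321.68080118]]
now [[304.93948036 195.89639335]] [[273.93812217 178.68466348]]
tri [625.30657836 -41.88122201 131.50903708] [603.61033261 -31.82911714 128.53572136]
```

View pics/p4.png

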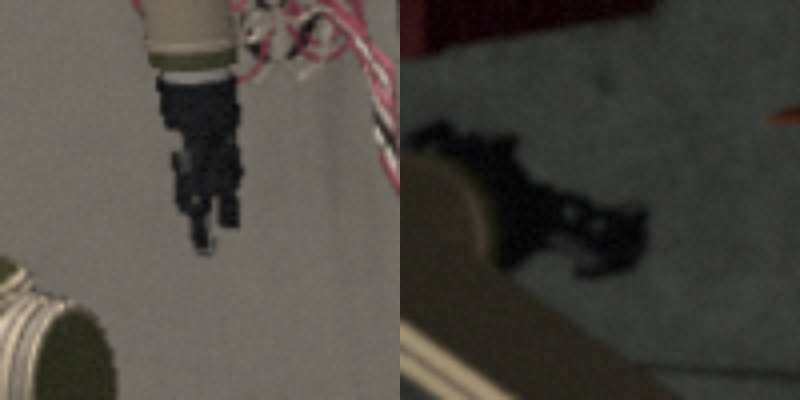

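The images put the tips over the pack centre but higher than the reported z suggests. Probing down gently onto the pack will settle it.

Emit:
play_rows(
  motion=[
    [[0,0,0.2,0,0,0],[0,0,0.4,0,0,0],[0,0,0.4,0,0,0]],
  ],
  jaw=0.35,
)

```text
time: 4.35
tool_pos: [639.0, -15.8, 81.9]
tcp_rot: [180.0, 0.0, 106.0]
ft_force: [-1.2, -0.0, 3.4]
finger_gap: 29.8
grip_force: 1.8
```

```bash
python3 - <<'E'
from h import *
s=sensors.sense();print(s['tool_pos'].round(1),s['ft_force'].round(1),s['wrist_torque'].round(2))
b=snap('side','s9.png')
print(np.round(onz(b,(305.7,187.5),121)))
im=b['pixels'].astype(int).sum(2)
for y in range(168,204,2): print(y,' '.join('%3d'%v for v in im[y,290:326]))
E
```

```text
[639.  -15.8  81.9] [-1.2 -0.   3.4] [ 0.04  0.07 -0.04]
[636. -23. 121.]
168  99  94 115  80  50  81  80 116  89  72  56  85  68 106  93  69  82  59  76  62  72  67  55  61 112 331 394 237  54 157 327 362 381 413 395 387
170 310 172  72  92  59  69  67  49  86  90  61  60  84  80  94  78  62  59  74 100  79  79  69  88  64  65  97  39 102 335 380 393 399 381 330 382
172 637 403 158  41  24  73  72  85  92  68  72  97  62  74  67  75 153 141  90  85  72  54  83  76  67  78 172 236 283 339 347 392 376 358 383 401
174 729 744 549 201  51  68  43  88  74  72 144 305 228  64 103 389 705 635 313  89  66  70  61  47 186 574 730 559 385 380 395 410 362 327 379 404
176 727 737 682 420 138  64  38  64  76  85  70 102  97  38 163 581 731 500 150  28  60  73 131 245 505 655 667 654 531 389 381 385 367 386 404 409
178 725 731 741 746 724 616 467 301 134  71  73  71  64 100 363 702 699 412  92  47  43 114 231 379 608 670 630 620 627 627 537 412 381 395 401 378
180 725 726 720 726 728 739 750 760 563 166  43  54  92 179 363 699 708 420  98  64  43  92 229 496 670 681 655 640 626 616 614 624 540 43
[... 937 characters left out ...]
 184 223 260 285 301 305 306 319 316 311 307 334 363 372 349 329 316 307 286 304 314 300 367 606 657 621 623
196 704 718 727 737 709 606 420 268 123 113  90  84 163 220 243 279 313 326 316 327 317 314 325 332 309 292 284 281 258 217 154 257 533 607 593 597
198 538 525 556 576 599 623 637 588 419 184  85  52 139 141  83  98 185 211 245 281 338 328 310 295 243 205 146 121  79 111 132 328 556 634 637 633
200 495 493 501 482 472 400 265 155 108  73  72  42  69 105  83  69 159 116  85 144 258 201 124  97  87 108  84 113 106 141 185 261 420 511 547 589
202 514 459 379 238 135 100 113 124 109 109 106  87  85  50  65  66  68  85  49 157 259 194  91 111  87 134 125 112 122 141 142 149 132 153 229 384
```

Contact comes at a reported z of about 82 on a top face at 121, so the real tips are roughly 35–38 mm higher than the reported TCP. I raise, open, and regrasp lower, correcting for that offset.

Emit:
play_rows(
  motion=[
    [[0,0,-2.5,0,0,0],[0,0,-5,0,0,0],[0,0,-5,0,0,0],[0,0,-5,0,0,0],[0,0,-5,0,0,0]],
  ],
  jaw=1,
)

```text
time: 4.9
tool_pos: [637.9, -15.7, 130.4]
tcp_rot: [-179.9, -0.0, 106.0]
ft_force: [-0.1, 0.4, -0.5]
finger_gap: 85.4
grip_force: 0.0
```

Emit:
play_rows(
  motion=[
    [[0,0,0,0,0,0],[0,0,3,0,0,0],[0,0,5.5,0,0,0],[0,0,8.1,0,0,0],[0,0,8.1,0,0,0]],
  ],
)

```text
time: 5.4
tool_pos: [634.3, -15.3, 44.8]
tcp_rot: [-179.5, -0.2, 106.0]
ft_force: [-1.8, -0.0, -0.4]
finger_gap: 85.0
grip_force: 0.0
```

Emit:
play_rows(
  motion=[
    [[0,0,0,0,0,0],[0,0,0,0,0,0],[0,0,0,0,0,0],[0,0,0,0,0,0],[0,0,0,0,0,0]],
  ],
  jaw=0.4,
  squeeze=40,
)

```text
time: 5.9
tool_pos: [640.4, -15.8, 52.5]
tcp_rot: [179.8, 0.1, 106.0]
ft_force: [2.6, 0.2, 2.3]
finger_gap: 51.2
grip_force: 47.2
```

```bash
python3 - <<'E'
from h import *
plan([(640,-16,140,106,3),(610,-90,150,106,2),(523,-383,150,106,8),(523,-383,110,106,2)],(640,-16,51,106))
E
```

```text
[[0.0,0.0,-3.0,0,0,-0.0],[0.0,0.0,-5.9,0,0,-0.0],[0.0,0.0,-8.9,0,0,-0.0],[-3.1,-2.5,-9.4,0,0,-0.0],[-6.3,-4.9,-9.9,0,0,-0.0]]
[[-3.2,-2.1,-0.0,0,0,-0.0],[-6.4,-4.1,-0.0,0,0,-0.0],[-9.7,-6.2,-0.0,0,0,-0.0],[-12.9,-8.2,-0.0,0,0,-0.0],[-16.1,-10.3,-0.0,0,0,-0.0]]
[[-3.2,-2.1,-0.0,0,0,-0.0],[-6.4,-4.1,-0.0,0,0,-0.0],[-9.7,-6.2,-0.0,0,0,-0.0],[-9.7,-6.2,2.0,0,0,-0.0],[-9.7,-6.2,4.0,0,0,-0.0]]
```

Emit:
play_rows(
  motion=[
    [[0,0,-3,0,0,0],[0,0,-6,0,0,0],[0,0,-9,0,0,0],[-3.1,-2.5,-9.5,0,0,0],[-6.3,-4.9,-10,0,0,0]],
  ],
)

```text
time: 6.4
tool_pos: [609.0, -89.7, 151.8]
tcp_rot: [180.0, 0.0, 106.2]
ft_force: [0.3, -0.8, -2.8]
finger_gap: 51.3
grip_force: 46.7
```

Emit:
play_rows(
  motion=[
    [[-3.2,-2.1,0,0,0,0],[-6.4,-4.1,0,0,0,0],[-9.7,-6.2,0,0,0,0],[-12.9,-8.2,0,0,0,0],[-16.1,-10.3,0,0,0,0]],
  ],
)

```text
time: 6.9
tool_pos: [553.2, -274.1, 150.1]
tcp_rot: [-179.9, -0.1, 106.0]
ft_force: [-0.2, -0.1, -2.8]
finger_gap: 51.5
grip_force: 46.7
```

Emit:
play_rows(
  motion=[
    [[-3.2,-2.1,0,0,0,0],[-6.4,-4.1,0,0,0,0],[-9.7,-6.2,0,0,0,0],[-9.7,-6.2,2,0,0,0],[-9.7,-6.2,4,0,0,0]],
  ],
)

```text
time: 7.4
tool_pos: [520.8, -385.0, 110.4]
tcp_rot: [180.0, 0.0, 105.9]
ft_force: [-0.8, 0.1, -2.6]
finger_gap: 51.8
grip_force: 46.7
```

Emit:
play_rows(
  motion=[
    [[0,0,0,0,0,0],[0,0,0,0,0,0],[0,0,0,0,0,0]],
  ],
)

```text
time: 7.7
tool_pos: [522.3, -383.4, 112.1]
tcp_rot: [180.0, 0.1, 106.0]
ft_force: [0.6, -0.3, -2.3]
finger_gap: 51.3
grip_force: 46.5
```

```bash
python3 - <<'E'
from h import *
b=snap('side');a=snap('top')
c=[cv2.resize(cv2.cvtColor(s['pixels'],cv2.COLOR_RGB2BGR)[y:y+160,x:x+130],None,fx=3,fy=3,interpolation=cv2.INTER_CUBIC) for s,x,y in((b,270,190),(a,340,150))]
cv2.imwrite('pics/p5.png',np.hstack(c))
s=sensors.sense();print(proj(b,[523,-383,110]),proj(b,[523,-383,145]),s['tool_pos'])
E
```

```text
[[331.16036762 257.56928556]] [[332.20798478 245.9561888 ]] [ 522.51939893 -383.62214456  112.43374028]
```

View pics/p5.png

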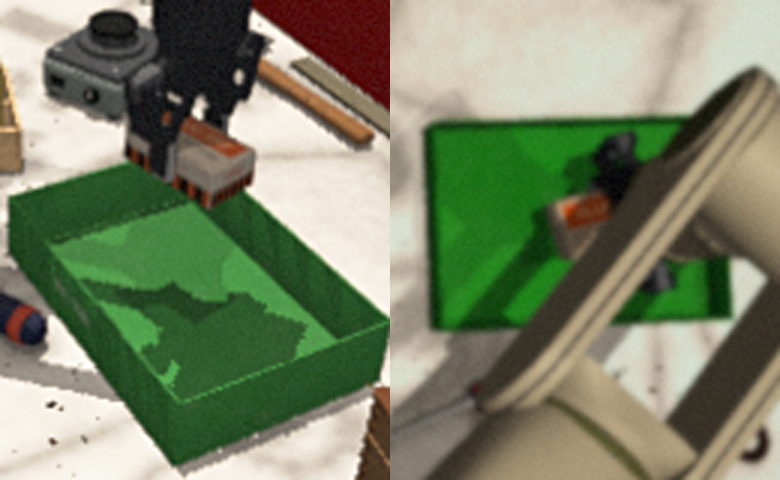

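The pack is held level, centred over the tray (top px ≈ (404,225)). I lower it.

Emit:
play_rows(
  motion=[
    [[0,0,3,0,0,0],[0,0,6.5,0,0,0],[0,0,10,0,0,0],[0,0,12,0,0,0],[0,0,13,0,0,0]],
  ],
)

```text
time: 8.3
tool_pos: [520.7, -382.2, -21.2]
tcp_rot: [-179.9, -0.1, 106.0]
ft_force: [-1.1, 0.6, -2.3]
finger_gap: 51.4
grip_force: 46.6
```

Emit:
play_rows(
  motion=[
    [[0,0,0.2,0,0,0],[0,0,0.4,0,0,0],[0,0,0.6,0,0,0],[0,0,0.8,0,0,0],[0,0,0.8,0,0,0]],
  ],
)

```text
time: 8.8
tool_pos: [522.0, -383.6, -26.6]
tcp_rot: [180.0, 0.0, 106.0]
ft_force: [-0.0, 0.1, -2.1]
finger_gap: 51.9
grip_force: 46.6
```

Emit:
play_rows(
  motion=[
    [[0,0,0.2,0,0,0],[0,0,0.4,0,0,0],[0,0,0.4,0,0,0]],
  ],
)

```text
time: 9.1
tool_pos: [521.7, -383.3, -31.4]
tcp_rot: [-180.0, 0.0, 106.0]
ft_force: [0.0, -0.7, -2.1]
finger_gap: 51.2
grip_force: 46.7
```

Emit:
play_rows(
  motion=[
    [[0,0,0.1,0,0,0],[0,0,0.2,0,0,0],[0,0,0.3,0,0,0],[0,0,0.3,0,0,0]],
  ],
)

```text
time: 9.5
tool_pos: [521.9, -383.5, -31.6]
tcp_rot: [180.0, 0.0, 106.0]
ft_force: [-9.4, 7.2, 18.2]
finger_gap: 51.3
grip_force: 49.0
```

Emit:
play_rows(
  motion=[
    [[0,0,-0.2,0,0,0],[0,0,-0.2,0,0,0],[0,0,-0.2,0,0,0],[0,0,-0.2,0,0,0],[0,0,-0.2,0,0,0]],
  ],
  jaw=1,
)

```text
time: 10.0
tool_pos: [521.5, -383.2, -32.5]
tcp_rot: [-180.0, -0.0, 106.0]
ft_force: [-0.4, -0.5, 0.3]
finger_gap: 85.4
grip_force: 0.0
```

Emit:
play_rows(
  motion=[
    [[0,0,-2,0,0,0],[0,0,-5,0,0,0],[0,0,-9,0,0,0],[0,0,-14,0,0,0],[0,0,-18,0,0,0]],
  ],
)

```text
time: 10.5
tool_pos: [521.9, -383.5, 150.5]
tcp_rot: [180.0, 0.1, 106.0]
ft_force: [0.6, -0.7, -0.0]
finger_gap: 85.7
grip_force: 0.0
```

```bash
python3 - <<'E'
from h import *
b=snap('side');a=snap('top')
im=cv2.cvtColor(b['pixels'],cv2.COLOR_RGB2BGR);hsv=cv2.cvtColor(im,cv2.COLOR_BGR2HSV)
m=cv2.inRange(hsv,(3,120,90),(18,255,255)); m[:240]=0;m[345:]=0;m[:,:270]=0;m[:,400:]=0
ys,xs=np.where(m>0);print(len(xs),xs.min(),xs.max(),ys.min(),ys.max(),np.median(xs),np.median(ys))
print('pack expected ctr',proj(b,[[522,-383,36],[522,-383,2]]))
# bottle & move plan
print(proj(a,[493,382,149]),proj(b,[493,382,149]))
# mixer pad now visible from top: dark blob
h2=cv2.cvtColor(cv2.cvtColor(a['pixels'],cv2.COLOR_RGB2BGR),cv2.COLOR_BGR2GRAY)
cv2.imwrite('pics/m.png',np.hstack([cv2.resize(cv2.cvtColor(a['pixels'],cv2.COLOR_RGB2BGR)[150:205,245:305],None,fx=6,fy=6,interpolation=cv2.INTER_CUBIC),cv2.resize(im[180:235,278:338],None,fx=6,fy=6,interpolation=cv2.INTER_CUBIC)]))
print(sensors.sense()['tool_pos'])
plan([(600,-190,300,108,4),(645,0,315,109,4),(620,200,315,110,4),(520,350,300,110,4),(493,382,200,110,3)],(522,-383,148,106))
E
```

```text
300 272 399 271 344 331.0 286.0
pack expected ctr [[328.7113226  280.91566399]
 [327.78982743 291.04027386]]
[[122.65255465 226.76189818]] [[227.48186835 146.29904921]]
[ 525.23354644 -386.37375211  156.61830319]
[[4.1,3.2,-3.8,0,0,-0.5],[8.2,6.4,-7.6,0,0,-1.0],[12.3,9.6,-11.4,0,0,-1.5],[16.4,12.8,-15.2,0,0,-2.0],[20.7,15.2,-15.6,0,0,-2.2]]
[[4.2,2.6,-0.4,0,0,-0.2],[8.3,5.1,-0.8,0,0,-0.5],[12.5,7.7,-1.1,0,0,-0.8],[17.4,8.6,-1.1,0,0,-1.0],[22.4,9.6,-1.1,0,0,-1.2]]
[[4.9,1.1,-0.0,0,0,-0.2],[9.8,2.2,-0.0,0,0,-0.5],[14.2,1.1,0.4,0,0,-0.5],[18.6,-0.0,0.8,0,0,-0.5],[23.0,-1.2,1.1,0,0,-0.5]]
[[4.4,-1.1,0.4,0,0,-0.0],[5.7,-1.5,3.7,0,0,-0.0],[7.0,-2.0,7.0,0,0,-0.0],[8.3,-2.5,10.4,0,0,-0.0]]
```

View pics/m.png

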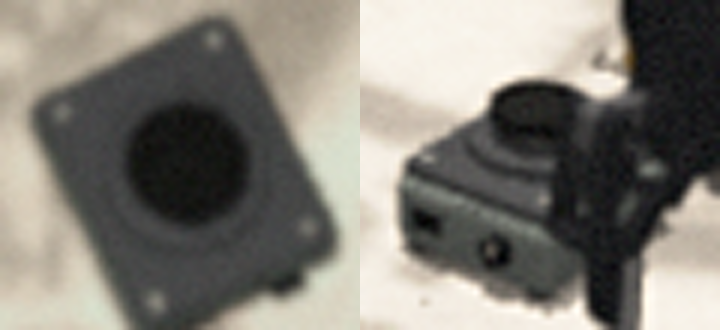

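The freed pad's dark disc is at top px ≈ (275.8,176.8) and the pack lies in the tray. Next, over to the bottle by a path beyond the oil bottle.

Emit:
play_rows(
  motion=[
    [[4.1,3.2,-3.8,0,0,-0.5],[8.2,6.4,-7.6,0,0,-1],[12.3,9.6,-11.4,0,0,-1.5],[16.4,12.8,-15.2,0,0,-2],[20.7,15.2,-15.6,0,0,-2.2]],
  ],
)

```text
time: 11.1
tool_pos: [596.9, -188.5, 286.5]
tcp_rot: [179.9, 0.1, 108.2]
ft_force: [0.5, -0.2, 0.3]
finger_gap: 85.6
grip_force: 0.0
```

Emit:
play_rows(
  motion=[
    [[4.2,2.6,-0.4,0,0,-0.2],[8.3,5.1,-0.8,0,0,-0.5],[12.5,7.7,-1.1,0,0,-0.8],[17.4,8.6,-1.1,0,0,-1],[22.4,9.6,-1.1,0,0,-1.2]],
  ],
)

```text
time: 11.6
tool_pos: [616.9, 54.6, 294.3]
tcp_rot: [-180.0, -0.0, 109.4]
ft_force: [1.5, 0.2, -0.4]
finger_gap: 85.5
grip_force: 0.0
```

Emit:
play_rows(
  motion=[
    [[4.9,1.1,0,0,0,-0.2],[9.8,2.2,0,0,0,-0.5],[14.2,1.1,0.4,0,0,-0.5],[18.6,0,0.8,0,0,-0.5],[23,-1.2,1.1,0,0,-0.5]],
  ],
)

```text
time: 12.1
tool_pos: [528.1, 267.0, 283.0]
tcp_rot: [-179.9, 0.0, 109.9]
ft_force: [1.0, -0.4, 0.3]
finger_gap: 85.4
grip_force: 0.0
```

Emit:
play_rows(
  motion=[
    [[4.4,-1.1,0.4,0,0,0],[5.7,-1.5,3.7,0,0,0],[7,-2,7,0,0,0],[8.3,-2.5,10.4,0,0,0],[8.3,-2.5,10.4,0,0,0]],
  ],
)

```text
time: 12.6
tool_pos: [473.2, 334.2, 173.6]
tcp_rot: [-179.4, 0.1, 110.0]
ft_force: [-0.5, -0.8, -0.6]
finger_gap: 85.4
grip_force: 0.0
```

Emit:
play_rows(
  motion=[
    [[0,0,0,0,0,0],[0,0,0,0,0,0]],
  ],
)

```text
time: 12.8
tool_pos: [479.3, 335.1, 182.7]
tcp_rot: [179.8, -0.0, 109.9]
ft_force: [0.2, 0.0, 1.0]
finger_gap: 85.2
grip_force: 0.0
```

```bash
python3 - <<'E'
from h import *
b=snap('side');a=snap('top')
s=sensors.sense();print(s['tool_pos'].round(1),s['tcp_rot'].round(1))
g=cv2.cvtColor(a['pixels'],cv2.COLOR_RGB2GRAY)
m=(g<45).astype(np.uint8);mm=np.zeros_like(m);mm[160:195,258:295]=m[160:195,258:295]
n,l,st,ce=cv2.connectedComponentsWithStats(mm);k=1+np.argmax(st[1:,4]);print('pad',st[k],ce[k],onz(a,ce[k],87))
print('free pocket',onz(a,(277.4,237.97),7))
p=s['tool_pos'];print(proj(b,p+[0,0,35]),proj(b,[493,381,149]),proj(b,[493,381,4]))
hsv=cv2.cvtColor(b['pixels'],cv2.COLOR_RGB2HSV);m=cv2.inRange(hsv,(20,150,80),(35,255,255))
for y in range(142,190,4): 
    xs=np.where(m[y,215:245])[0]; print(y,215+xs.mean() if len(xs) else None,len(xs))
cv2.imwrite('pics/g.png',cv2.resize(cv2.cvtColor(b['pixels'],cv2.COLOR_RGB2BGR)[90:200,185:285],None,fx=5,fy=5,interpolation=cv2.INTER_CUBIC))
E
```

```text
[479.5 335.1 182.9] [179.8  -0.  109.9]
pad [266 167  21  21 332] [275.86144578 176.79216867] [643.94703918 -20.9309905   87.        ]
free pocket [476.126842  -30.9260507   7.       ]
[[226.77638005 133.52450642]] [[227.55618718 146.37882959]] [[229.40312148 179.41199286]]
142 None 0
146 227.5 6
150 227.5 6
154 227.5 8
158 228.0 9
162 227.5 8
166 228.0 7
170 228.0 7
174 228.5 6
178 228.0 7
182 None 0
186 None 0
```

Emit:
play_rows(
  motion=[
    [[1.9,1.4,0,0,0,0],[3.9,2.8,0,0,0,0],[3.9,2.8,2,0,0,0],[3.9,2.8,2,0,0,0],[3.9,2.8,2,0,0,0]],
  ],
)

```text
time: 13.4
tool_pos: [491.0, 380.7, 160.9]
tcp_rot: [-180.0, 0.0, 109.9]
ft_force: [-0.3, -0.4, -0.1]
finger_gap: 85.6
grip_force: 0.0
```

```bash
python3 - <<'E'
from h import *
b=snap('side')
s=sensors.sense();print(s['tool_pos'].round(1),s['tcp_rot'].round(1))
cv2.imwrite('pics/g.png',cv2.resize(cv2.cvtColor(b['pixels'],cv2.COLOR_RGB2BGR)[90:200,185:285],None,fx=5,fy=5,interpolation=cv2.INTER_CUBIC))
E
```

```text
[491.3 380.9 161.5] [179.9  -0.  109.9]
```

View pics/g.png

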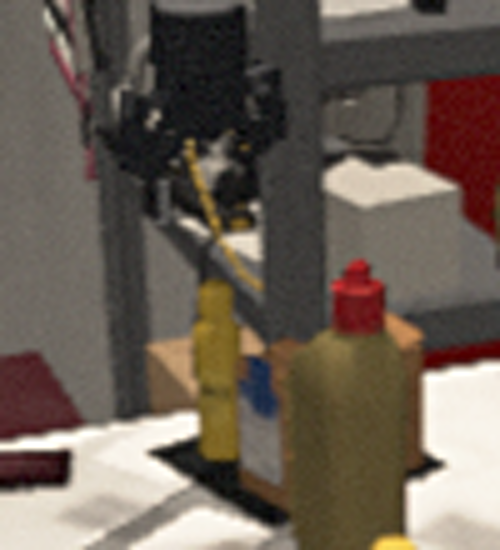

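The open fingers (crop ≈ (160,215) and (242,220)) straddle the bottle line (x ≈ 213). I descend to the grasp height.

Emit:
play_rows(
  motion=[
    [[-0.2,0.3,2,0,0,0],[-0.2,0.3,4.5,0,0,0],[-0.2,0.3,6.5,0,0,0],[-0.2,0.3,7.5,0,0,0],[-0.2,0.3,7.5,0,0,0]],
  ],
)

```text
time: 13.95
tool_pos: [493.7, 379.6, 84.5]
tcp_rot: [-179.9, 0.0, 109.9]
ft_force: [-1.0, -0.4, 0.3]
finger_gap: 85.1
grip_force: 0.0
```

Emit:
play_rows(
  motion=[
    [[0,0,1,0,0,0],[0,0,2,0,0,0],[0,0,3,0,0,0],[0,0,3.8,0,0,0],[0,0,3.8,0,0,0]],
  ],
)

```text
time: 14.45
tool_pos: [493.0, 379.6, 45.2]
tcp_rot: [-179.8, 0.0, 109.9]
ft_force: [-0.3, -0.2, 0.2]
finger_gap: 85.3
grip_force: 0.0
```

Emit:
play_rows(
  motion=[
    [[0,0,0,0,0,0],[0,0,0,0,0,0],[0,0,0,0,0,0],[0,0,0,0,0,0],[0,0,0,0,0,0]],
  ],
  jaw=0.3,
  squeeze=50,
)

```text
time: 14.95
tool_pos: [494.7, 380.8, 48.2]
tcp_rot: [179.9, -0.0, 109.9]
ft_force: [-0.7, -0.5, 3.6]
finger_gap: 38.2
grip_force: 50.7
```

Emit:
play_rows(
  motion=[
    [[0,0,-3,0,0,0],[0,0,-7,0,0,0],[0,0,-11,0,0,0],[0,0,-15,0,0,0],[0,0,-19,0,0,0]],
  ],
)

```text
time: 15.45
tool_pos: [493.8, 380.1, 238.5]
tcp_rot: [-180.0, 0.0, 109.9]
ft_force: [0.3, 0.6, -1.3]
finger_gap: 38.6
grip_force: 50.6
```

Emit:
play_rows(
  motion=[
    [[0,0,-3,0,0,0],[0,0,-6,0,0,0],[0,0,-6,0,0,0],[0,0,-6,0,0,0],[0,0,-6,0,0,0]],
  ],
)

```text
time: 15.95
tool_pos: [493.6, 380.0, 295.1]
tcp_rot: [-179.8, 0.0, 109.9]
ft_force: [-0.4, 0.4, -1.0]
finger_gap: 38.6
grip_force: 50.6
```

```bash
cat >> h.py <<'E'
def byel(s,x0,x1,y0,y1):
    """rows of yellow in window: (row, left, right)"""
    hsv=cv2.cvtColor(s['pixels'],cv2.COLOR_RGB2HSV);m=cv2.inRange(hsv,(20,140,70),(36,255,255))
    return [(y,int(x0+xs.min()),int(x0+xs.max())) for y in range(y0,y1) for xs in [np.where(m[y,x0:x1])[0]] if len(xs)>2]
E
python3 - <<'E'
from h import *
b=snap('side');s=sensors.sense();p=s['tool_pos'];print(p.round(1),s['tcp_rot'].round(1),s['ft_force'].round(1))
f=p+[0,0,-44]
print('expect foot,top px',proj(b,[f,f+[0,0,145]]))
print(byel(b,205,260,70,170)[::2])
plan([(560,250,300,100,4),(620,130,300,90,4),(644,-21,240,90,4)],(*p,109.9))
E
```

```text
[493.4 379.9 294.8] [-179.8    0.   109.9] [ 0.1 -0.4 -1.3]
expect foot,top px [[226.37793916 121.53137312]
 [224.31840108  83.33208969]]
[(83, 224, 226), (85, 223, 227), (87, 223, 228), (89, 222, 228), (91, 222, 227), (93, 223, 229), (95, 223, 229), (97, 223, 229), (99, 223, 230), (101, 223, 230), (103, 220, 230), (105, 220, 229), (107, 220, 229), (109, 220, 229), (111, 220, 229), (113, 221, 230), (115, 221, 230), (117, 221, 233), (119, 217, 230), (121, 216, 235), (123, 217, 225), (134, 227, 233)]
[[-3.6,0.5,-0.1,0,0,2.5],[-7.2,0.9,-0.3,0,0,5.0],[-10.9,1.4,-0.4,0,0,7.4],[-14.5,1.8,-0.5,0,0,9.9],[-17.8,2.2,-0.5,0,0,12.4]]
[[-3.2,1.1,-0.0,0,0,2.5],[-6.3,2.2,-0.0,0,0,5.0],[-9.5,3.3,-0.0,0,0,7.5],[-13.3,3.4,1.5,0,0,7.5],[-17.2,3.5,3.0,0,0,7.5]]
[[-3.8,0.6,1.5,0,0,-0.0],[-7.6,1.2,3.0,0,0,-0.0]]
```

Emit:
play_rows(
  motion=[
    [[-3.6,0.5,-0.8,0,0,2.5],[-7.2,0.9,-1.6,0,0,5],[-10.9,1.4,-2,0,0,7.4],[-14.5,1.8,-2,0,0,9.9],[-17.8,2.2,-2,0,0,12.4]],
  ],
)

```text
time: 16.5
tool_pos: [575.5, 218.8, 315.5]
tcp_rot: [-179.9, 0.0, 97.4]
ft_force: [0.7, 0.2, -1.3]
finger_gap: 38.5
grip_force: 50.6
```

Emit:
play_rows(
  motion=[
    [[-3.2,1.1,0,0,0,2.5],[-6.3,2.2,0,0,0,5],[-9.5,3.3,0,0,0,7.5],[-13.3,3.4,1,0,0,7.5],[-17.2,3.5,3,0,0,7.5]],
  ],
)

```text
time: 17.0
tool_pos: [633.2, 53.4, 286.8]
tcp_rot: [180.0, -0.0, 90.0]
ft_force: [0.3, 0.3, -0.1]
finger_gap: 38.7
grip_force: 50.7
```

Emit:
play_rows(
  motion=[
    [[-3.8,0.6,1.5,0,0,0],[-7.6,1.2,3,0,0,0],[-7.6,1.2,4,0,0,0],[-7.6,1.2,4,0,0,0],[-7.6,1.2,4,0,0,0]],
  ],
)

```text
time: 17.5
tool_pos: [644.2, -20.6, 246.4]
tcp_rot: [-179.9, -0.0, 90.0]
ft_force: [-0.2, -0.2, -2.0]
finger_gap: 38.3
grip_force: 50.6
```

```bash
python3 - <<'E'
from h import *
s=sensors.sense();p=s['tool_pos'];print(p.round(1),s['tcp_rot'].round(1),s['ft_force'].round(1))
plan([(644,-21,170,90,4)],(*p,s['tcp_rot'][2]))
E
```

```text
[644.2 -20.6 246.4] [-179.9   -0.    90. ] [-0.2 -0.2 -2. ]
[[-0.0,-0.0,1.9,0,0,0.0],[-0.0,-0.0,3.8,0,0,0.0],[-0.0,-0.0,5.7,0,0,0.0],[-0.0,-0.0,7.6,0,0,0.0]]
```

Emit:
play_rows(
  motion=[
    [[0,0,3,0,0,0],[0,0,6,0,0,0],[0,0,8.5,0,0,0],[0,0,10,0,0,0],[0,0,10,0,0,0]],
  ],
)

```text
time: 18.0
tool_pos: [643.3, -20.1, 145.0]
tcp_rot: [-179.8, -0.0, 90.1]
ft_force: [-0.2, 1.4, -1.5]
finger_gap: 38.4
grip_force: 50.6
```

Emit:
play_rows(
  motion=[
    [[0,0,0,0,0,0],[0,0,0,0,0,0]],
  ],
)

```text
time: 18.2
tool_pos: [646.1, -21.3, 149.7]
tcp_rot: [179.8, 0.0, 90.0]
ft_force: [-0.3, -0.9, -1.0]
finger_gap: 38.3
grip_force: 50.6
```

```bash
python3 - <<'E'
from h import *
b=snap('side');s=sensors.sense();p=s['tool_pos'];print(p.round(1))
print('expect foot/top at TCP',proj(b,[p+[0,0,-44],p+[0,0,60]]),'pad est',proj(b,[643.9,-20.9,87]))
print(byel(b,280,330,150,205)[::2])
g=cv2.cvtColor(b['pixels'],cv2.COLOR_RGB2GRAY)
for y in range(186,206):print(y,' '.join('%3d'%v for v in g[y,288:324]))
E
```

```text
[646.1 -21.4 149.7]
expect foot/top at TCP [[307.91120829 190.91224488]
 [309.30402142 162.02134619]] pad est [[307.03025301 195.92692655]]
[(150, 309, 312), (152, 308, 313), (154, 307, 313), (156, 306, 313), (158, 306, 313), (160, 306, 314), (162, 306, 314), (164, 288, 314), (166, 289, 314), (168, 306, 314), (170, 306, 313), (172, 303, 313), (174, 303, 313), (176, 304, 313), (178, 303, 313), (180, 303, 313), (182, 303, 327), (184, 303, 325), (186, 303, 329), (188, 303, 329), (190, 303, 329), (192, 304, 329)]
186 246 245 245 244 243 244 244 244 244 244 244 245 248 238 157  91  91 102 100 107 109 105 108 100  92 109 185 203 193 188 188 193 198 180 127 121
187 244 244 243 243 243 243 243 242 242 242 243 244 247 238 158  87  95  95 105 107 100 106 104 102  96 114 183 200 194 185 186 200 210 194 122  90
188 243 244 243 243 243 243 242 242 242 241 243 243 247 236 157  93  92 102 106 104 100 102 104  98  93 107 180 202 197 169 161 206 229 200 127  87
189 243 243 243 242 243 242 242 242 244 242 243 244 246 238 156  90  90 101 101 102 104 101 104  99  91 113 181 203 187 143 142 197 218 179 1
[... 1674 characters left out ...]
  76  78  74  50  21  12   5  18  17  11  21  22  14  12  18  22  14  27  54  79  82  76  78  86  83  86  95
202 202 207 192 181 149  99  71  69  80  90  93  83  45  32  35  35  25  25  30  18  26  26  25  22  24  33  42  37  43  52  62  83  91  87  86  85
203 200 185 154 112  82  75  73  65  77  89  92  84  67  42  42  35  40  40  39  42  35  35  34  33  37  39  38  49  52  51  46  75  77  78  79  77
204 160 119  97  79  80  85  88  71  61  72  82  83  66  47  41  38  41  41  47  52  49  43  42  43  40  49  46  53  52  48  49  50  50  51  51  49
205 133 121  97  85  86  85  85  76  55  47  50  53  53  54  51  49  44  42  39  42  49  50  44  48  49  55  53  59  55  51  45  52  48  50  46  52
```

The bottle is within about 2 mm of the pad centre. I correct slightly, then press down.

Emit:
play_rows(
  motion=[
    [[0,-0.2,0.5,0,0,0],[0,-0.2,1,0,0,0],[0,-0.2,1.5,0,0,0],[0,-0.2,2,0,0,0],[0,-0.2,2,0,0,0]],
  ],
  squeeze=80,
)

```text
time: 18.75
tool_pos: [642.6, -21.4, 126.7]
tcp_rot: [-180.0, -0.0, 90.0]
ft_force: [-0.6, -0.1, 4.4]
finger_gap: 37.9
grip_force: 80.7
```

Emit:
play_rows(
  motion=[
    [[0,0,0.2,0,0,0],[0,0,0.4,0,0,0],[0,0,0.6,0,0,0],[0,0,0.6,0,0,0]],
  ],
)

```text
time: 19.15
tool_pos: [642.8, -21.5, 122.0]
tcp_rot: [180.0, 0.0, 90.0]
ft_force: [-4.1, 0.8, 7.1]
finger_gap: 37.6
grip_force: 81.3
```

Emit:
play_rows(
  motion=[
    [[0,0,0.2,0,0,0],[0,0,0.4,0,0,0],[0,0,0.5,0,0,0],[0,0,0.5,0,0,0]],
  ],
)

```text
time: 19.55
tool_pos: [643.2, -21.5, 119.2]
tcp_rot: [179.9, 0.0, 90.0]
ft_force: [-9.1, -0.3, 18.1]
finger_gap: 37.4
grip_force: 82.6
```

Emit:
play_rows(
  motion=[
    [[0,0,0.2,0,0,0],[0,0,0.3,0,0,0],[0,0,0.3,0,0,0]],
  ],
)

```text
time: 19.85
tool_pos: [643.6, -21.5, 119.1]
tcp_rot: [179.8, 0.0, 90.0]
ft_force: [-17.1, 0.9, 33.8]
finger_gap: 37.4
grip_force: 84.6
```

Emit:
play_rows(
  motion=[
    [[0,0,-0.1,0,0,0],[0,0,-0.1,0,0,0],[0,0,-0.1,0,0,0],[0,0,-0.1,0,0,0],[0,0,-0.1,0,0,0]],
  ],
)

```text
time: 20.35
tool_pos: [643.4, -21.5, 119.1]
tcp_rot: [179.9, 0.0, 90.0]
ft_force: [-12.8, 1.3, 28.3]
finger_gap: 37.7
grip_force: 83.8
```

Emit:
play_rows(
  motion=[
    [[0,0,0,0,0,0],[0,0,0,0,0,0],[0,0,0,0,0,0],[0,0,0,0,0,0],[0,0,0,0,0,0]],
  ],
)

```text
time: 20.85
tool_pos: [643.5, -21.5, 119.2]
tcp_rot: [179.8, 0.0, 90.0]
ft_force: [-14.8, 0.9, 27.9]
finger_gap: 37.5
grip_force: 83.8
```

```bash
python3 - <<'E'
from h import *
b=snap('side');print(sensors.sense()['ft_force'].round(1))
g=cv2.cvtColor(b['pixels'],cv2.COLOR_RGB2GRAY)
for y in (154,158,176,184,188,190,192,194,196,197,198,199,200,201,202):print(y,' '.join('%3d'%v for v in g[y,296:320]))
E
```

```text
[-14.2   0.4  29. ]
154  58  75  79  69  35  29  20  25  24  16  30  19  29  27  27  26  24  24  20  28  20  32  84  88
158  39  71  72  44  17  27  20  20  29  23  21  35  51  60  59  44  29  19  25  24  20  20  27  22
176 246 229 204 136  50  21  76 101  81  94 113 114 115 112 113 109 102  75  49  77 150 211 183 132
184 243 243 241 244 251 185  72  69  89 107 111 108 109 110 108  96  98 182 228 228 218 211 200 195
188 242 242 244 246 237 156  88  99 106 115 113 107 111 110 102  98 101 180 203 203 195 176 162 205
190 243 242 244 247 234 160  91  99 106 111 118 123 113 107 101  91 108 181 209 211 172 123 147 169
192 244 243 244 246 238 159  99 107 114 115 121 116 119 110  99  94 122 195 227 229 231 237 239 237
194 242 241 241 242 211 127  81  99 103 112 107 115 108 106  99  96 141 218 236 235 233 234 232 233
196 233 234 232 228 176 111  90  95 102 101 103 105 106 100 100  94 105 155 184 219 229 229 225 223
197 218 216 198 164  98  77  90  95 102  99 104 105 104 106 100  93  64  51  86 165 210 218 215 213
198 208 197 153  82  42  73  95 101 103 104 103 105 107  99  97  97  67  19  19  74 140 174 183 189
199 175 146 101  53  40  79  93  97 104  98 103 107 103 104  98  99  63  24  19  31  72  84  99 137
200 100  76  75  43  30  64  87  97  99 105 101  99 102 100  99  88  54  23  12  36  63  71  72  78
201  76  72  76  53  20  34  52  76  90  90  96  96  97  95  89  65  30  22  18  25  43  51  73  85
202  74  83  85  71  41  16   8  35  46  56  73  67  56  52  38  23  11  18  21  32  48  52  62  72
```

Emit:
play_rows(
  motion=[
    [[0,0,0,0,0,0],[0,0,0,0,0,0],[0,0,0,0,0,0],[0,0,0,0,0,0],[0,0,0,0,0,0]],
  ],
)

```text
time: 21.4
tool_pos: [643.4, -21.5, 119.2]
tcp_rot: [179.8, 0.0, 90.0]
ft_force: [-13.9, 2.2, 28.0]
finger_gap: 37.5
grip_force: 83.8
```

Emit:
play_rows(
  motion=[
    [[0,0,0,0,0,0],[0,0,0,0,0,0],[0,0,0,0,0,0],[0,0,0,0,0,0],[0,0,0,0,0,0]],
  ],
)

```text
time: 21.9
tool_pos: [643.4, -21.5, 119.2]
tcp_rot: [179.8, 0.0, 90.0]
ft_force: [-13.9, 1.4, 28.8]
finger_gap: 37.6
grip_force: 83.8
```

Emit:
play_rows(
  motion=[
    [[0,0,0,0,0,0],[0,0,-0.4,0,0,0],[0,0,-1.5,0,0,0],[0,0,-4,0,0,0],[0,0,-7,0,0,0]],
  ],
)

```text
time: 22.4
tool_pos: [641.5, -21.3, 183.0]
tcp_rot: [-179.8, -0.0, 90.0]
ft_force: [0.8, -0.5, -0.7]
finger_gap: 37.9
grip_force: 80.3
```

Emit:
play_rows(
  motion=[
    [[-0.2,-3,-1,0,0,3],[-0.4,-6.5,-1,0,0,6],[-0.6,-10,-1,0,0,9],[-0.8,-13.5,-1,0,0,12],[-1,-16.5,-1,0,0,16]],
  ],
)

```text
time: 22.9
tool_pos: [476.1, -31.4, 193.8]
tcp_rot: [-180.0, 0.0, 73.9]
ft_force: [-0.9, -0.1, -1.0]
finger_gap: 37.7
grip_force: 80.5
```

Emit:
play_rows(
  motion=[
    [[0,0,0,0,0,0],[0,0,0,0,0,0],[0,0,0,0,0,0]],
  ],
)

```text
time: 23.2
tool_pos: [478.5, -31.5, 194.4]
tcp_rot: [180.0, -0.0, 74.1]
ft_force: [-0.2, -0.3, -0.6]
finger_gap: 37.7
grip_force: 80.7
```

```bash
python3 - <<'E'
from h import *
b=snap('side');s=sensors.sense();p=s['tool_pos'];yw=s['tcp_rot'][2];print(p.round(1),s['tcp_rot'].round(1))
print('expect foot,top',proj(b,[p+[0,0,-44],p+[0,0,101]]).round(1))
print(byel(b,235,285,130,215)[::4])
plan([(476,-31,130,74,2)],(*p,yw))
E
```

```text
[478.5 -31.5 194.4] [180.   -0.   74.1]
expect foot,top [[262.3 188.7]
 [261.8 144.6]]
[(144, 260, 263), (148, 257, 266), (152, 258, 266), (156, 256, 268), (160, 257, 268), (164, 257, 268), (168, 245, 267), (172, 256, 267), (176, 246, 267), (180, 256, 267), (184, 255, 268), (188, 255, 267), (192, 260, 264), (200, 246, 267), (204, 248, 267), (208, 257, 268), (212, 258, 269)]
[[-0.0,-0.1,3.2,0,0,0.0],[-0.0,-0.3,6.4,0,0,0.1]]
```

Emit:
play_rows(
  motion=[
    [[0,-0.2,3,0,0,0],[0,-0.2,6,0,0,0],[0,-0.2,9,0,0,0],[0,-0.2,11.5,0,0,0],[0,-0.2,12.5,0,0,0]],
  ],
)

```text
time: 23.75
tool_pos: [474.3, -30.5, 66.1]
tcp_rot: [-179.7, 0.0, 74.0]
ft_force: [-0.4, -0.6, -1.6]
finger_gap: 37.4
grip_force: 80.7
```

Emit:
play_rows(
  motion=[
    [[0,0,0.4,0,0,0],[0,0,0.8,0,0,0],[0,0,1.1,0,0,0],[0,0,1.4,0,0,0],[0,0,1.4,0,0,0]],
  ],
)

```text
time: 24.25
tool_pos: [476.1, -31.0, 55.5]
tcp_rot: [180.0, -0.0, 74.0]
ft_force: [0.3, -0.4, -1.1]
finger_gap: 37.6
grip_force: 80.7
```

Emit:
play_rows(
  motion=[
    [[0,0,0.1,0,0,0],[0,0,0.2,0,0,0],[0,0,0.2,0,0,0]],
  ],
)

```text
time: 24.55
tool_pos: [475.8, -30.9, 53.2]
tcp_rot: [180.0, 0.0, 74.0]
ft_force: [0.3, -0.6, -0.7]
finger_gap: 37.5
grip_force: 80.7
```

Emit:
play_rows(
  motion=[
    [[0,0,0.1,0,0,0],[0,0,0.2,0,0,0],[0,0,0.3,0,0,0],[0,0,0.3,0,0,0]],
  ],
)

```text
time: 24.95
tool_pos: [476.1, -30.9, 51.3]
tcp_rot: [180.0, -0.0, 74.0]
ft_force: [-4.2, 1.0, 8.4]
finger_gap: 38.0
grip_force: 81.9
```

Foot is on the disc. I release it, raise and look.

Emit:
play_rows(
  motion=[
    [[0,0,-0.1,0,0,0],[0,0,-0.1,0,0,0],[0,0,-0.1,0,0,0],[0,0,-0.1,0,0,0],[0,0,-0.1,0,0,0]],
  ],
  jaw=1,
)

```text
time: 25.45
tool_pos: [475.7, -30.9, 51.1]
tcp_rot: [-180.0, 0.0, 74.0]
ft_force: [-0.7, -0.5, 0.5]
finger_gap: 85.2
grip_force: 0.0
```

Emit:
play_rows(
  motion=[
    [[0,0,-1,0,0,0],[0,0,-3,0,0,0],[0,0,-7,0,0,0],[0,0,-11,0,0,0],[0,0,-15,0,0,0]],
  ],
)

```text
time: 25.95
tool_pos: [475.5, -30.9, 203.5]
tcp_rot: [180.0, -0.0, 74.0]
ft_force: [-0.0, -0.8, -0.3]
finger_gap: 85.0
grip_force: 0.0
```

Emit:
play_rows(
  motion=[
    [[0,4,-4,0,0,0],[0,8,-8,0,0,0],[0,12,-8,0,0,0],[0,12,-8,0,0,0],[0,12,-8,0,0,0]],
  ],
)

```text
time: 26.45
tool_pos: [591.5, -64.2, 280.2]
tcp_rot: [-179.8, 0.0, 74.0]
ft_force: [-0.8, 0.4, -0.4]
finger_gap: 85.6
grip_force: 0.0
```

```bash
python3 - <<'E'
from h import *
b=snap('side');a=snap('top');s=sensors.sense();print(s['tool_pos'].round(1),s['ft_force'].round(1),s['time'])
print('expect cap/foot',proj(b,[[476,-31,152],[476,-31,7]]).round(1),'other',proj(b,[458,-89,150]).round(1),proj(a,[476,-31,152]).round(1))
print(byel(b,240,290,160,250)[::5])
cv2.imwrite('pics/end.png',np.hstack([cv2.resize(cv2.cvtColor(q['pixels'],cv2.COLOR_RGB2BGR)[y:y+h,x:x+w],(400,440),interpolation=cv2.INTER_CUBIC) for q,x,y,w,h in((b,210,140,190,209),(a,250,150,190,209))]))
# pack in tray (non-green inside tray, top view)
hsv=cv2.cvtColor(a['pixels'],cv2.COLOR_RGB2HSV);m=cv2.inRange(hsv,(0,20,90),(30,255,255));mm=np.zeros_like(m);mm[195:255,358:445]=m[195:255,358:445]
n,l,st,ce=cv2.connectedComponentsWithStats(mm);
if n>1: k=1+np.argmax(st[1:,4]);print('pack',st[k],ce[k],onz(a,ce[k],36))
m=cv2.inRange(hsv,(20,150,80),(36,255,255));mm=np.zeros_like(m);mm[222:262,262:322]=m[222:262,262:322]
n,l,st,ce=cv2.connectedComponentsWithStats(mm);print([(st[k].tolist(),ce[k].round(1)) for k in range(1,n) if st[k,4]>20])
E
```

```text
[590.4 -63.7 281.4] [ 1.   0.1 -1.8] 26.55
expect cap/foot [[261.5 188.3]
 [262.1 227.9]] other [[263.  197.8]] [[279.  236.9]]
[(186, 260, 263), (191, 257, 265), (196, 257, 265), (201, 246, 267), (206, 250, 267), (211, 256, 269), (216, 256, 269), (221, 257, 270), (226, 258, 269), (231, 258, 269)]
pack [381 213  35  25 585] [398.05641026 224.61880342] [ 520.99393333 -379.92840815   36.        ]
[([270, 230, 16, 16, 189], array([277.1, 237.5])), ([294, 237, 15, 16, 176], array([301.3, 244.8]))]
```

```bash
python3 -c "
from bench import job
print(job.hand_in())"
```

```text
the job is handed in; nothing more can be done
None
```

I handed the job in at about 26.5 s, but the hand-in gave no verdict. My last measurements put the spark-plug carton in the green tray and the mixed bottle released in the caddy's free pocket. The pad was held on its stop for about 2.3 s. I saw no contact with the upright cartons, oil bottle or other glue bottle, and did not re-measure the cartons or oil bottle at the end.

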